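# Stamp a boot pattern with three hand stamps, in order

### The job

Mark the boot pattern by lightly pressing the white caps of the three hand stamps standing on it all the way down, one after another: first the small round cap, then the large square one, last the long narrow bar. The stamps stay where they stand: do not lean hard on a stamp, shift it or lift it, and leave everything else where it stands.

Things in the scene. Friction and masses are not known exactly. Their poses are not given: they have to be found in the camera images.
- round_stamp: loose self-standing hand stamp with the small round cap, 26 mm in diameter, of plain white plastic, 10 mm thick, on a dark steel housing. The housing is a cylinder 54 mm in diameter (foot 60 mm) and 40 mm high; about 0.5 kg. Origin: centre of the foot's underside, z up. It stands on the pattern, 4 mm above the table, at any of four places turned by up to 0.6 rad.
- round_top (a point): centre of the upper face of the round cap, z up; about 71 mm above the stamp's underside when the cap is fully up, 57 mm when fully down. It moves with the cap. The cap sits on its plunger through a stiff cushion (3.5 N per mm, 7 mm deep): under the finger it gives about 1 mm more than the plunger moves, and past the stop the force rises by 3.5 N per mm.
- round_plunger (a joint): how far the plunger under that cap is pressed down, m: 0 fully up, 0.014 at its stop; starts between 0 and 0.003. It has no return spring: it slides against about 3 N of friction and stays where it is left. It has stamped once it is down by 0.010 or more; past the stop the force rises.
- square_stamp: loose self-standing hand stamp with the large square cap, 46 by 46 mm, of plain white plastic, 10 mm thick, on a dark steel housing. The housing is a cylinder 54 mm in diameter (foot 60 mm) and 40 mm high; about 0.5 kg. Origin: centre of the foot's underside, z up. It stands on the pattern, 4 mm above the table, at any of four places turned by up to 0.6 rad.
- square_top (a point): centre of the upper face of the square cap, z up; about 71 mm above the stamp's underside when the cap is fully up, 57 mm when fully down. It moves with the cap. The cap sits on its plunger through a stiff cushion (3.5 N per mm, 7 mm deep): under the finger it gives about 1 mm more than the plunger moves, and past the stop the force rises by 3.5 N per mm.
- square_plunger (a joint): how far the plunger under that cap is pressed down, m: 0 fully up, 0.014 at its stop; starts between 0 and 0.003. It has no return spring: it slides against about 3 N of friction and stays where it is left. It has stamped once it is down by 0.010 or more; past the stop the force rises.
- bar_stamp: loose self-standing hand stamp with the long narrow bar cap, 54 by 18 mm (54 mm along the stamp's x), of plain white plastic, 10 mm thick, on a dark steel housing. The housing is a cylinder 54 mm in diameter (foot 60 mm) and 40 mm high; about 0.5 kg. Origin: centre of the foot's underside, z up. It stands on the pattern, 4 mm above the table, at any of four places turned by up to 0.6 rad.
- bar_top (a point): centre of the upper face of the bar cap, z up; about 71 mm above the stamp's underside when the cap is fully up, 57 mm when fully down. It moves with the cap. The cap sits on its plunger through a stiff cushion (3.5 N per mm, 7 mm deep): under the finger it gives about 1 mm more than the plunger moves, and past the stop the force rises by 3.5 N per mm.
- bar_plunger (a joint): how far the plunger under that cap is pressed down, m: 0 fully up, 0.014 at its stop; starts between 0 and 0.003. It has no return spring: it slides against about 3 N of friction and stays where it is left. It has stamped once it is down by 0.010 or more; past the stop the force rises.
- pattern: fixed stiff fibreboard boot pattern lying on the table, 4 mm thick, about 240 mm (x) by 470 mm (y) with round ends. Origin: centre of its underside. The stamps, the dye jar, the wax tin and the weight stand on it; its four places lie about 127 mm or more apart, the tin and the weight near its ends.
- dye_jar: bystander: closed amber glass jar, 48 mm in diameter, 62 mm high, standing on the pattern at the one of the four places that no stamp has. Origin: centre of its underside.
- wax_tin: bystander: flat round brass tin, 42 mm in diameter, 20 mm high, on the pattern. Origin: centre of its underside.
- weight: bystander: dark steel pattern weight with a knob, 40 mm in diameter, 38 mm high, on the pattern. Origin: centre of its underside.
- solvent: bystander: blue bottle with a red cap, 72 mm in diameter, 200 mm high, on the left of the table. Origin: centre of its underside.
- glue_jar: bystander: glass jar with a green lid, 68 mm in diameter, 90 mm high, on the right of the table. Origin: centre of its underside.
- hammer: bystander: hammer lying flat on the left of the table, along its x. Origin: under the middle of it.
Things that resemble listed ones, but are neither listed nor needed, are in the scene too. Leave any red look-alike of the bar_stamp alone. Leave any purple look-alike of the round_stamp alone.

How it is judged:
By the outcome, as a careful person would: the job done as asked, in the order asked, and still so for the second after the job is handed in, with the robot touching nothing.
It also fails if it takes over 43 s, if anything falls off the work surface, if the arm or the gripper's body presses on something with over 40 N, if the wrist force passes 120 N, or if a joint passes its speed limit or range.

### The arm

A 7-joint arm with a two-finger parallel gripper is mounted at the origin on the work surface. World frame = base frame: x ahead of the robot, y to its left, z up, the work surface at z = 0. Lengths are in m, angles in rad, forces in N, time in s.
With the tool pointing down it reaches from about 0.4 to 0.875 m from the base axis. Payload 19.3 kg.
Tool frame: the origin (TCP) lies at the very end of the fingers, on their centre line; the grasp point (between the pads) lies bot.pinch_z behind it (bot.pinch_z is the distance from the TCP to the grasp point, in m); z points along the fingers, y is the line along which they close (so a half turn about z gives the same grasp; the last joint's range is limited). The gripper opens to 85 mm and grips with 20 to 120 N. Pads are 22 mm wide; open, the fingers measure 114 mm over their backs; the gripper's body (76 mm by 85 mm) begins 54 mm behind the grasp point. The pads swing forward as they close: fully open they stand 13 mm farther back than shut.
Start: joints at [1.274, 0.521, -0.036, 1.599, 0.021, 1.021, -0.113], TCP at [0.141, -0.609, 0.231] pointing down, gripper open.
Joint ranges: [-2.91, 2.91], [-0.3, 2.13], [-1.5, 1.42], [0.17, 2.43], [-1.26, 4.41], [0.16, 1.93], [-2.52, 2.52]. Speed limits (rad/s): [1.89, 1.89, 2.39, 2.39, 3.01, 3.01, 3.01].

### API

Orientations are given as [roll, pitch, yaw] about the fixed x, y, z axes, in that order (R = Rz(yaw) Ry(pitch) Rx(roll)).
In Python, from workcell import bot, grab_frame, ticket gives the robot as it stands.
- The arm moves only by the tool arm_command, never from a script. Its argument "commands" is a list of rows, each a list of 3 entries, a list of its own where there are three numbers: the shift along the world's x, y, z in mm, then the turn about the world's z in rad, then the gripper command: -1 is fully open, 1 is shut, values between are in proportion. In form: [[[tx, ty, tz], roll, fingers], ...]. A call has 1 to 20 rows; each row shifts and turns the commanded pose from where the row before left it; what a row does not reach is not made up. A row lasts 1/10 s, in which the tool goes at most 50 mm and 8.59 degrees, less where a joint would pass 70% of its speed; a pose out of reach is approached as far as the arm can. A call with a gripper value outside its range is refused whole. The fingers move at their own pace and stop on an object; "newtons" is the grip in N (left out, the last holds). Time passes only in rows, so rows that do not move let the fingers close. It gives the time, the measured TCP pose, the force, the opening and the grip force at its end, in the units of the state.
- bot.observe(): the state, without advancing time (a new reading comes with each control period).
- grab_frame(name): name is "side" or "top" or "wrist"; returns a dict with "image" (480x640x3 uint8, red, green, blue), "vertical_fov" (degrees; the focal length in pixels is half the picture's height over the tangent of half this angle, whatever the lens; pixels are square), "cx", "cy" (the principal point, pixels), "R" (3x3) and "t" (3): a world point X has camera coordinates R X + t. Camera axes: x right, y down, z forward; pixel columns grow to the right and rows downward; lengths in m; the calibration is good to about 2 mm. A picture is of the moment at which its call begins. There is no depth.
- ticket.job_done(): hands the job in; it is judged then, once.
The state is a dict: "clock": time; "qpos": joint angles; "qd": joint speeds; "joint_efforts": joint torques, N m; "position": TCP position; "tool_rot": TCP orientation; "force": force on the tool from outside, world axes, zero at the start; "moment": the same for the moment, N m; "grip_width": finger opening in m; "finger_force": force on a finger pad.
Only numpy, scipy, OpenCV 4.12 (cv2) and the standard library are available. Lean on these libraries where they do the work, as an engineer would, in place of code of your own. Each camera call takes 0.05 s, during which the arm holds its last target. There are 200 camera calls.

## Working session

There is one attempt and no reset: what is moved stays moved. The work goes in short steps, Python scripts to look and compute and a tool call to move; the robot and the scene stay as the last step left them, time stands still between calls to the robot, and variables do not carry over. Pictures are saved under pics/ and viewed, at most 10 in all, crops included, and the job is handed in when it is done.

Besides the shell and the picture viewer there is one more tool, called in YAML: its name, and indented under it one key for each argument. arm_command: Moves the arm, as the interface text tells. Its arguments: {"type":"object","properties":{"commands":{"type":"array"},"newtons":{"type":"number"}},"required":["commands"]}

```bash
mkdir -p pics
cat > h.py <<'E'
import numpy as np, cv2
from workcell import bot, grab_frame, ticket
def ray(f,u,v,z):
    fl=240/np.tan(np.radians(f["vertical_fov"])/2)
    R=np.array(f["R"]);t=np.array(f["t"])
    d=R.T@np.array([(u-f["cx"])/fl,(v-f["cy"])/fl,1]);c=-R.T@t
    return c+d*(z-c[2])/d[2]
def proj(f,X):
    fl=240/np.tan(np.radians(f["vertical_fov"])/2)
    p=np.array(f["R"])@np.array(X)+np.array(f["t"])
    return p[:2]/p[2]*fl+[f["cx"],f["cy"]]
def save(n,im): cv2.imwrite(f"pics/{n}.png",im[:,:,::-1])
E
python3 - <<'E'
from h import *
for n in("top","side"):
    f=grab_frame(n);save(n+"0",f["image"]);np.save(n+"0.npy",f,allow_pickle=True)
    print(n,f["vertical_fov"],f["cx"],f["cy"],-np.array(f["R"]).T@f["t"])
s=bot.observe();print(s["clock"],s["position"],s["tool_rot"],s["force"],bot.pinch_z)
E
```

```text
top 50.208632360067675 319.29049722519716 240.14873059334252 [0.27251234 0.04270473 1.25948743]
side 45.4990175815038 317.3851092022632 248.4359580255076 [0.41391285 0.86243872 1.05704081]
0.1 [ 0.14042369 -0.60869814  0.23078792] [-3.14055201e+00  5.10794442e-05  2.26751322e-01] [ 0.36718539 -0.22904615 -0.47579113] 0.0187
```

View pics/top0.png

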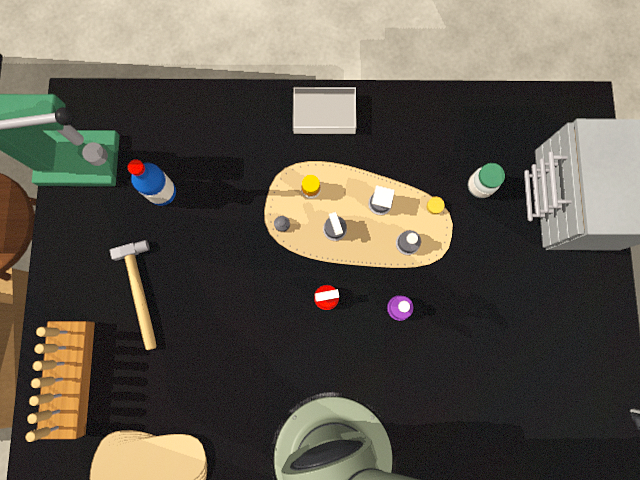

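View pics/side0.png

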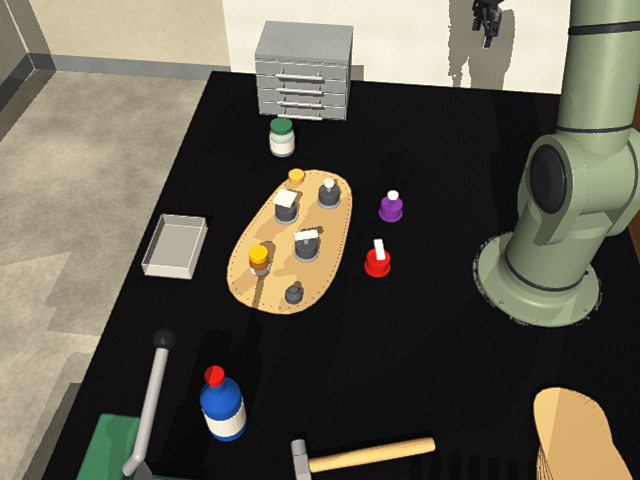

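Top view: candidates are round (412,239) on dark steel versus purple (404,306), bar (336,223) on dark steel versus red (327,295), and square (382,196), which is the only one. I choose the three dark-housed stamps on the pattern.

Run:
```python
from h import *
F={n:np.load(n+"0.npy",allow_pickle=True).item() for n in("top","side")}
seed={"round":((412,239),(329,184)),"square":((382,196),(286,199)),"bar":((336,223),(307,237))}
crops=[]
C={}
for i,n in enumerate(("top","side")):
    im=F[n]["image"];hsv=cv2.cvtColor(im,cv2.COLOR_RGB2HSV)
    m=((hsv[...,1]<40)&(hsv[...,2]>225)).astype(np.uint8)
    k,l,st,ce=cv2.connectedComponentsWithStats(m,connectivity=4)
    for s in seed:
        u,v=seed[s][i]
        j=min(range(1,k),key=lambda j:np.hypot(*(ce[j]-[u,v]))+(99 if st[j,4]<15 else 0))
        C[s,n]=ce[j]
        cs,_=cv2.findContours((l==j).astype(np.uint8),0,1);r=cv2.minAreaRect(cs[0])
        print(n,s,ce[j].round(1),st[j,4],"minrect",np.round(r[1],1),round(r[2],1), [ray(F[n],*c,.072)[:2].round(3).tolist() for c in cv2.boxPoints(r)], [int(x) for x in np.percentile(hsv[...,2][l==j],[5,50])])
        cr=im[int(v)-20:int(v)+20,int(u)-25:int(u)+25];crops.append(cv2.resize(cr,None,fx=5,fy=5,interpolation=0))
for s in seed:
    A=[];b=[]
    for n in F:
        p=ray(F[n],*C[s,n],0);q=ray(F[n],*C[s,n],.1);d=(q-p)/np.linalg.norm(q-p);M=np.eye(3)-np.outer(d,d);A.append(M);b.append(M@p)
    X=np.linalg.solve(sum(A),sum(b))
    print(s,X.round(4),[ray(F[n],*C[s,n],.073)[:2].round(4) for n in F])
save("crops",np.vstack([np.hstack(crops[:3]),np.hstack(crops[3:])]))
```

```text
top round [411.9 237.9] 92 minrect [9.9 9.9] 45.0 [[0.502, -0.171], [0.518, -0.188], [0.502, -0.204], [0.485, -0.187]] [246, 255]
top square [382.8 196.4] 350 minrect [18.9 18.4] 14.0 [[0.587, -0.093], [0.632, -0.105], [0.62, -0.149], [0.576, -0.137]] [255, 255]
top bar [335.5 223. ] 166 minrect [22.1  7.3] 71.6 [[0.561, 0.01], [0.566, -0.007], [0.515, -0.023], [0.51, -0.007]] [252, 255]
side round [328.7 182.6] 65 minrect [8. 8.] 90.0 [[0.515, -0.196], [0.495, -0.199], [0.492, -0.17], [0.511, -0.167]] [241, 249]
side square [284.4 197.6] 277 minrect [17.9 17.9] 26.6 [[0.633, -0.103], [0.622, -0.161], [0.579, -0.137], [0.59, -0.081]] [251, 253]
side bar [305.8 234.6] 171 minrect [ 7.4 22.9] 80.5 [[0.567, -0.007], [0.517, -0.025], [0.511, -0.003], [0.561, 0.015]] [249, 254]
round [ 0.5034 -0.1883  0.0678] [array([ 0.5015, -0.1871]), array([ 0.5038, -0.1831])]
square [ 0.6052 -0.1215  0.0687] [array([ 0.6028, -0.1208]), array([ 0.6057, -0.1177])]
bar [ 0.5386 -0.0069  0.0698] [array([ 0.5373, -0.0067]), array([ 0.5386, -0.0042])]
```

View pics/crops.png

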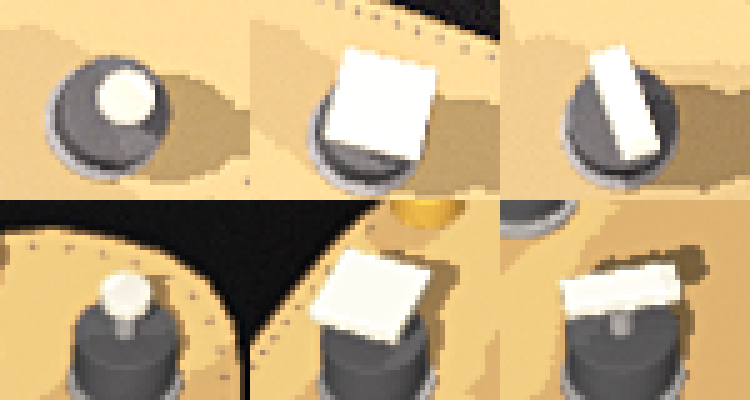

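The crops show a white disc, square and bar, each on a dark steel housing, and both views agree: tops sit 68–70 mm up and the sizes match. I'm moving above the round cap with the fingers shut.

arm_command:
  commands:
    - [[20, 23, 0], 0, 1]
    - [[20, 23, 0], 0, 1]
    - [[20, 23, 0], 0, 1]
    - [[20, 23, 0], 0, 1]
    - [[20, 23, 0], 0, 1]
    - [[20, 23, 0], 0, 1]
    - [[20, 23, 0], 0, 1]
    - [[20, 23, 0], 0, 1]
    - [[20, 23, 0], 0, 1]
    - [[20, 23, 0], 0, 1]
    - [[20, 23, 0], 0, 1]
    - [[20, 23, 0], 0, 1]
    - [[20, 23, 0], 0, 1]
    - [[20, 23, 0], 0, 1]
    - [[20, 23, -5], 0, 1]
    - [[20, 23, -10], 0, 1]
    - [[20, 23, -15], 0, 1]
    - [[20, 23, -20], 0, 1]
  newtons: 40

```text
clock: 1.9
position: [0.5014, -0.1941, 0.1811]
tool_rot: [3.141, -0.001, 0.227]
force: [0.8, -0.1, -0.6]
grip_width: -0.0003
finger_force: 0.0
```

Run:
```python
from h import *
f=grab_frame("wrist");im=f["image"].copy()
np.save("w1.npy",f,allow_pickle=True)
s=bot.observe();print(s["position"],s["clock"],s["force"],-np.array(f["R"]).T@f["t"],f["vertical_fov"])
hsv=cv2.cvtColor(im,cv2.COLOR_RGB2HSV)
m=((hsv[...,1]<40)&(hsv[...,2]>200)).astype(np.uint8)
k,l,st,ce=cv2.connectedComponentsWithStats(m)
for j in range(1,k):
    if st[j,4]>300: print(st[j],ce[j].round(1),ray(f,*ce[j],.073).round(4))
print("expect",proj(f,[.503,-.187,.073]),"tcp",proj(f,s["position"]))
save("w1",im)
```

```text
[ 0.50318239 -0.18913147  0.17788607] 1.95 [-0.01226349  8.53554568 -4.97978761] [ 0.5829623  -0.17430486  0.32334585] 68.9239134480305
[ 201    9   90  103 5459] [244.7  60.7] [ 0.607  -0.1189  0.073 ]
[ 542   30   98  102 1915] [571.5  70.5] [ 0.6491 -0.3267  0.073 ]
[588  38  39  54 671] [602.6  64.2] [ 0.657  -0.3446  0.073 ]
[  38   83   49   84 2052] [ 62.4 123.8] [ 0.541  -0.0043  0.073 ]
[295 214  34  32 858] [311.3 229.5] [ 0.5055 -0.1854  0.073 ]
[   8  317   68   21 1144] [ 41.7 327.1] [0.3729 0.0137 0.073 ]
expect [312.61886781 233.09570796] tcp [312.64267857 302.44192301]
```

View pics/w1.png

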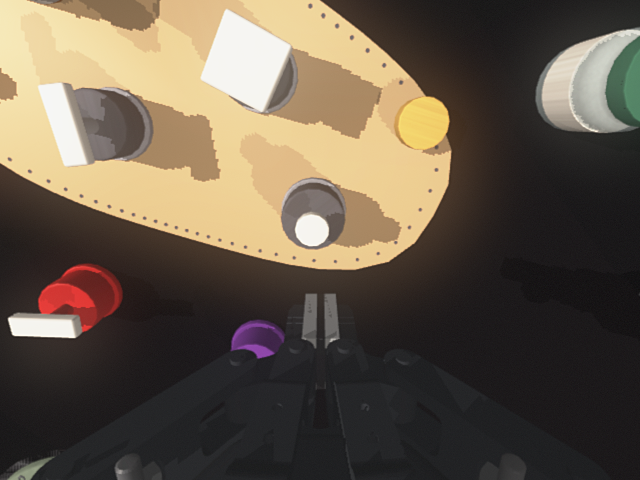

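The wrist view shows the round cap at (311,229), with the square at (245,61) and the bar at (62,124). It puts the round top at about (0.505,-0.186), in line with the fixed cameras. I'll descend to just above it.

arm_command:
  commands:
    - [[2, 4, -20], 0, 1]
    - [[2, 5, -20], 0, 1]
    - [[0, 0, -20], 0, 1]
    - [[0, 0, -15], 0, 1]
    - [[0, 0, -5], 0, 1]
    - [[0, 0, 0], 0, 1]
    - [[0, 0, 0], 0, 1]
    - [[0, 0, 0], 0, 1]

```text
clock: 2.75
position: [0.5049, -0.1862, 0.1021]
tool_rot: [3.141, -0.001, 0.227]
force: [0.2, 0.0, -0.4]
grip_width: -0.0002
finger_force: 0.0
```

Run:
```python
from h import *
f=grab_frame("wrist");im=f["image"].copy()
s=bot.observe();print(s["position"],s["clock"],s["force"])
hsv=cv2.cvtColor(im,cv2.COLOR_RGB2HSV)
m=((hsv[...,1]<40)&(hsv[...,2]>200)).astype(np.uint8)
k,l,st,ce=cv2.connectedComponentsWithStats(m)
for j in range(1,k):
    if st[j,4]>300: print(st[j],ce[j].round(1),ray(f,*ce[j],.073).round(4))
print("tcp",proj(f,s["position"]),"expect",proj(f,[.5045,-.186,.073]))
save("w2",im)
g=grab_frame("side");save("s2",cv2.resize(g["image"][140:240,240:380],None,fx=5,fy=5))
```

```text
[ 0.50483776 -0.18615836  0.10201959] 2.8 [-0.54131147 -0.30185706 -0.31275809]
[  160     0   133   120 10734] [226.2  50.4] [ 0.6051 -0.12    0.073 ]
[629  64  11  50 395] [634.7  92.3] [ 0.6298 -0.3026  0.073 ]
[ 298  258   47   40 1361] [320.4 278.4] [ 0.5076 -0.1847  0.073 ]
tcp [322.07119272 311.2847499 ] expect [321.34850053 283.97130343]
```

View pics/w2.png

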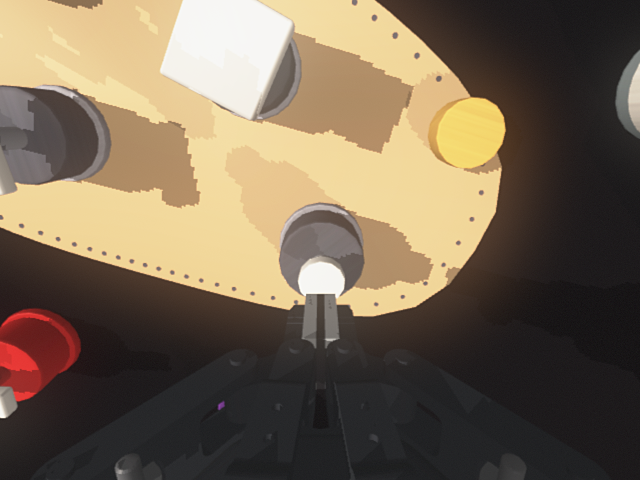

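The close view puts the round cap at (321,280), right ahead of the fingertips: centre about (0.506,-0.185). The TCP is within 1 mm of that, so I'm pressing.

arm_command:
  commands:
    - [[1, 0, -10], 0, 1]
    - [[0, 0, -10], 0, 1]
    - [[0, 0, -3], 0, 1]
    - [[0, 0, -2], 0, 1]
    - [[0, 0, -2], 0, 1]
    - [[0, 0, -2], 0, 1]
    - [[0, 0, 0], 0, 1]

```text
clock: 3.55
position: [0.5056, -0.186, 0.0723]
tool_rot: [3.142, -0.0, 0.227]
force: [-1.1, 0.1, 1.9]
grip_width: -0.0001
finger_force: 0.9
```

arm_command:
  commands:
    - [[0, 0, -2], 0, 1]
    - [[0, 0, -2], 0, 1]
    - [[0, 0, -2], 0, 1]
    - [[0, 0, 0], 0, 1]
    - [[0, 0, 0], 0, 1]

```text
clock: 4.05
position: [0.5056, -0.186, 0.0663]
tool_rot: [-3.142, -0.0, 0.227]
force: [0.8, -0.6, 1.8]
grip_width: -0.0001
finger_force: 0.8
```

Contact at about 2–3 N, which matches the friction. Continuing in small steps to the stop.

arm_command:
  commands:
    - [[0, 0, -2], 0, 1]
    - [[0, 0, -2], 0, 1]
    - [[0, 0, -1], 0, 1]
    - [[0, 0, 0], 0, 1]
    - [[0, 0, 0], 0, 1]

```text
clock: 4.55
position: [0.5056, -0.186, 0.0613]
tool_rot: [3.142, -0.0, 0.227]
force: [1.3, 0.1, 1.8]
grip_width: -0.0002
finger_force: 0.8
```

arm_command:
  commands:
    - [[0, 0, -1], 0, 1]
    - [[0, 0, 0], 0, 1]
    - [[0, 0, 0], 0, 1]

```text
clock: 4.85
position: [0.5056, -0.186, 0.0603]
tool_rot: [3.142, -0.0, 0.227]
force: [1.4, -0.5, 2.6]
grip_width: 0.0002
finger_force: 1.3
```

arm_command:
  commands:
    - [[0, 0, -1], 0, 1]
    - [[0, 0, 0], 0, 1]
    - [[0, 0, 0], 0, 1]

```text
clock: 5.15
position: [0.5056, -0.186, 0.0594]
tool_rot: [3.142, -0.0, 0.227]
force: [0.1, 0.6, 5.0]
grip_width: -0.0002
finger_force: 2.9
```

The force has risen to 5 N, so the plunger is at its stop. I'll lift off and go over the square cap.

arm_command:
  commands:
    - [[0, 0, 5], 0, 1]
    - [[0, 0, 20], 0, 1]
    - [[0, 0, 25], 0, 1]
    - [[20, 13, 0], 0, 1]
    - [[20, 13, 0], 0, 1]
    - [[20, 13, 0], 0, 1]
    - [[20, 13, 0], 0, 1]
    - [[19, 14, 0], 0, 1]
    - [[0, 0, 0], 0, 1]
    - [[0, 0, 0], 0, 1]
    - [[0, 0, 0], 0, 1]

```text
clock: 6.25
position: [0.6037, -0.1207, 0.1093]
tool_rot: [3.141, 0.001, 0.226]
force: [0.0, 0.3, -0.5]
grip_width: 0.0001
finger_force: 0.0
```

Run:
```python
from h import *
f=grab_frame("wrist");im=f["image"].copy()
s=bot.observe();print(s["position"],s["clock"],s["force"])
print("tcp",proj(f,s["position"]),"corners expect",[proj(f,[x,y,.073]).round() for x,y in ((.587,-.093),(.632,-.105),(.62,-.149),(.576,-.137))])
print("round now", proj(f,[.506,-.186,.061]))
g=grab_frame("side")["image"]
a=cv2.resize(im,(400,300));b=cv2.resize(g[150:240,250:370],(400,300))
save("s3",np.hstack([a,b]))
```

```text
[ 0.60379085 -0.12075449  0.10930119] 6.3 [ 0.20579281 -0.38313109  0.56773743]
tcp [322.36879819 311.30974227] corners expect [array([268., 294.]), array([305., 225.]), array([379., 262.]), array([338., 325.])]
round now [381.55969031 414.085114  ]
```

View pics/s3.png

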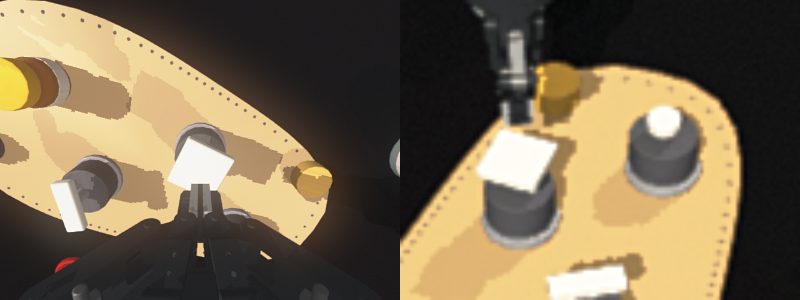

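The round cap is down and still in place. The square's corners are at (269,288), (293,218) and (374,258) in the wrist picture, so its centre is about (0.605,-0.120). I'll press after a 1 mm shift.

arm_command:
  commands:
    - [[1, 1, -15], 0, 1]
    - [[0, 0, -10], 0, 1]
    - [[0, 0, -5], 0, 1]
    - [[0, 0, -3], 0, 1]
    - [[0, 0, -2], 0, 1]
    - [[0, 0, -2], 0, 1]
    - [[0, 0, 0], 0, 1]

```text
clock: 7.05
position: [0.6055, -0.119, 0.0723]
tool_rot: [3.142, -0.0, 0.227]
force: [-1.3, 0.2, 2.3]
grip_width: -0.0001
finger_force: 0.9
```

arm_command:
  commands:
    - [[0, 0, -2], 0, 1]
    - [[0, 0, -2], 0, 1]
    - [[0, 0, -2], 0, 1]
    - [[0, 0, -2], 0, 1]
    - [[0, 0, 0], 0, 1]
    - [[0, 0, 0], 0, 1]

```text
clock: 7.65
position: [0.6057, -0.119, 0.0643]
tool_rot: [3.142, -0.0, 0.227]
force: [-0.5, -0.8, 1.2]
grip_width: -0.0002
finger_force: 0.7
```

arm_command:
  commands:
    - [[0, 0, -2], 0, 1]
    - [[0, 0, -1], 0, 1]
    - [[0, 0, 0], 0, 1]
    - [[0, 0, 0], 0, 1]

```text
clock: 8.05
position: [0.6056, -0.119, 0.0613]
tool_rot: [3.142, -0.0, 0.227]
force: [0.8, -0.6, 2.0]
grip_width: -0.0002
finger_force: 0.9
```

arm_command:
  commands:
    - [[0, 0, -1], 0, 1]
    - [[0, 0, -1], 0, 1]
    - [[0, 0, 0], 0, 1]
    - [[0, 0, 0], 0, 1]

```text
clock: 8.45
position: [0.6056, -0.119, 0.0594]
tool_rot: [3.141, -0.0, 0.227]
force: [0.9, -0.5, 5.2]
grip_width: 0.0001
finger_force: 2.8
```

The square is at its stop at 5 N. Now to the bar.

arm_command:
  commands:
    - [[0, 0, 5], 0, 1]
    - [[0, 0, 20], 0, 1]
    - [[0, 0, 25], 0, 1]
    - [[-11, 19, 0], 0, 1]
    - [[-11, 19, 0], 0, 1]
    - [[-11, 19, 0], 0, 1]
    - [[-11, 19, 0], 0, 1]
    - [[-11, 19, 0], 0, 1]
    - [[-12, 18, 0], 0, 1]
    - [[0, 0, 0], 0, 1]
    - [[0, 0, 0], 0, 1]
    - [[0, 0, 0], 0, 1]

```text
clock: 9.65
position: [0.5388, -0.0067, 0.1093]
tool_rot: [3.141, 0.0, 0.226]
force: [-0.1, 0.5, -0.1]
grip_width: 0.0
finger_force: 0.0
```

Run:
```python
from h import *
f=grab_frame("wrist");im=f["image"].copy()
s=bot.observe();print(s["position"],s["clock"],s["force"])
c=np.array([[.561,.010],[.566,-.007],[.515,-.023],[.510,-.007]])
print("tcp",proj(f,s["position"]),"corners expect",[proj(f,[x,y,.073]).round() for x,y in c])
g=grab_frame("side")["image"]
a=cv2.resize(im,(400,300));b=cv2.resize(g[165:255,250:370],(400,300))
save("s4",np.hstack([a,b]))
```

```text
[ 0.5387683  -0.00674379  0.10926811] 9.7 [-0.49940259 -0.21382729 -0.66982895]
tcp [322.27009453 311.23575188] corners expect [array([301., 235.]), array([334., 233.]), array([340., 319.]), array([311., 321.])]
```

View pics/s4.png

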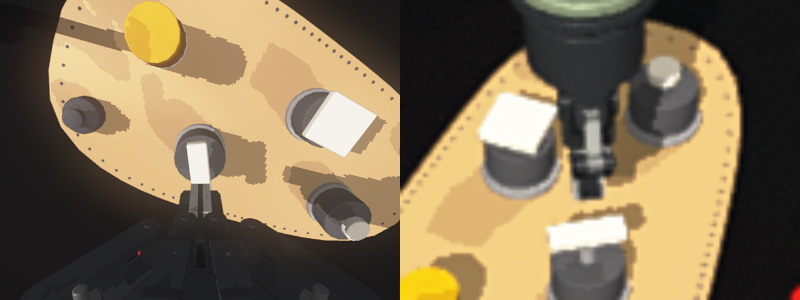

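The square and round caps are both down in place. The bar's end corners are at (301,230) and (330,229), within about 1–2 mm of expected. Pressing.

arm_command:
  commands:
    - [[1, 1, -15], 0, 1]
    - [[0, 0, -10], 0, 1]
    - [[0, 0, -5], 0, 1]
    - [[0, 0, -3], 0, 1]
    - [[0, 0, -2], 0, 1]
    - [[0, 0, -2], 0, 1]
    - [[0, 0, 0], 0, 1]

```text
clock: 10.45
position: [0.5395, -0.0051, 0.0724]
tool_rot: [3.142, -0.0, 0.227]
force: [-1.3, -0.7, 3.1]
grip_width: -0.0001
finger_force: 1.0
```

arm_command:
  commands:
    - [[0, 0, -2], 0, 1]
    - [[0, 0, -2], 0, 1]
    - [[0, 0, -2], 0, 1]
    - [[0, 0, -2], 0, 1]
    - [[0, 0, 0], 0, 1]
    - [[0, 0, 0], 0, 1]

```text
clock: 11.05
position: [0.5396, -0.005, 0.0642]
tool_rot: [-3.142, -0.0, 0.227]
force: [0.3, -1.9, 2.5]
grip_width: 0.0001
finger_force: 0.7
```

arm_command:
  commands:
    - [[0, 0, -2], 0, 1]
    - [[0, 0, -1], 0, 1]
    - [[0, 0, 0], 0, 1]
    - [[0, 0, 0], 0, 1]

```text
clock: 11.45
position: [0.5396, -0.005, 0.0613]
tool_rot: [3.142, -0.0, 0.227]
force: [0.4, -1.5, 2.5]
grip_width: 0.0002
finger_force: 0.9
```

arm_command:
  commands:
    - [[0, 0, -1], 0, 1]
    - [[0, 0, 0], 0, 1]
    - [[0, 0, 0], 0, 1]

```text
clock: 11.75
position: [0.5396, -0.005, 0.0603]
tool_rot: [-3.142, -0.0, 0.227]
force: [1.8, -0.7, 2.9]
grip_width: 0.0001
finger_force: 1.3
```

arm_command:
  commands:
    - [[0, 0, -1], 0, 1]
    - [[0, 0, 0], 0, 1]
    - [[0, 0, 0], 0, 1]

```text
clock: 12.05
position: [0.5396, -0.005, 0.0594]
tool_rot: [3.142, -0.0, 0.227]
force: [-0.2, -1.4, 4.7]
grip_width: -0.0006
finger_force: 2.9
```

arm_command:
  commands:
    - [[0, 0, 5], 0, 1]
    - [[0, 0, 15], 0, 1]
    - [[0, 0, 30], 0, 1]
    - [[0, 0, 40], 0, 1]
    - [[0, 0, 40], 0, 1]
    - [[-20, -20, 20], 0, 1]
    - [[-30, -30, 0], 0, 1]
    - [[-30, -30, 0], 0, 1]
    - [[-30, -30, 0], 0, 1]
    - [[0, 0, 0], 0, 1]
    - [[0, 0, 0], 0, 1]
    - [[0, 0, 0], 0, 1]

```text
clock: 13.25
position: [0.43, -0.1144, 0.2094]
tool_rot: [-3.141, -0.0, 0.228]
force: [0.3, -0.7, -0.0]
grip_width: -0.0003
finger_force: 0.0
```

Run:
```python
from h import *
s=bot.observe();print(s["position"],s["clock"],s["force"])
g=grab_frame("side")["image"];o=np.load("side0.npy",allow_pickle=True).item()["image"]
save("s5",np.hstack([cv2.resize(x[160:280,230:350],(400,400)) for x in (o,g)]))
```

```text
[ 0.43000379 -0.11435158  0.20941245] 13.25 [ 0.25706182 -0.72916656 -0.00198971]
```

View pics/s5.png

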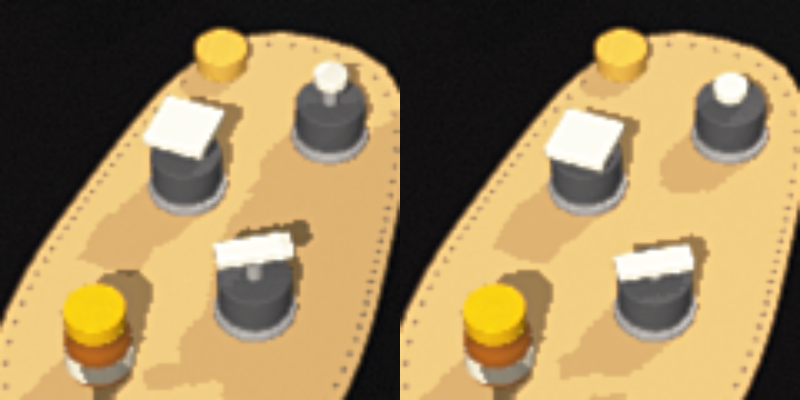

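Before and after: all three caps (right half, at about (730,88), (585,138) and (653,262)) are down, and the housings haven't moved.

```bash
python3 -c "
from workcell import ticket
print(ticket.job_done())"
```

```text
the job is handed in; nothing more can be done
None
```

I pressed the round, square and bar caps down to their stops in that order with about 5 N each; before-and-after pictures show no stamp shifted, and I handed the job in at about 13 s.

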